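# Key reset of the lamp bench interlock

## Robot

A 7-joint arm with a two-finger parallel gripper is mounted at the origin on a cart in front of the work surface, level with it; the furniture and walls round the work are solid. World frame = base frame: x ahead of the robot, y to its left, z up, the work surface at z = 0. Lengths are in mm, angles in rad, forces in N, time in s.
With the tool pointing down it reaches from about 425 to 950 mm from the base axis. Payload 4.7 kg.
Tool frame: the origin (TCP) lies between the finger pads; the fingertips stand ctrl.nose_length ahead of it and the grasp point (between the pads) is the TCP (ctrl.nose_length is the distance from the TCP to the fingertips, in mm); z points along the fingers, y is the direction in which the jaws open and shut (so a half turn about z gives the same grasp; the last joint's range is limited). The gripper opens to 87 mm and grips with 3 to 60 N. Pads are 19 mm wide; open, the fingers measure 117 mm over their backs; the gripper's body (75 mm by 190 mm) begins 51 mm behind the grasp point.
Start: joints at [1.084, 0.469, -0.049, 1.532, 0.024, 1.141, -0.082], TCP at [298.379, -605.489, 241.573] pointing down, gripper open.
Joint ranges: [-2.59, 2.59], [-0.33, 1.99], [-1.39, 1.29], [0.1, 2.45], [-1.04, 4.18], [0.21, 1.99], [-2.66, 2.66]. Speed limits (rad/s): [2.57, 2.57, 3.14, 3.14, 3.14, 3.14, 3.14].

## Interface

Orientations are given as a unit quaternion [w, x, y, z].
In Python, from cell import ctrl, solver, read_camera, ticket, models, telemetry gives the robot as it stands. Calls block until the motion is done:
- ctrl.goto(position, orientation): joint-space move of the TCP to a pose.
- ctrl.servo_line(position, speed=150, ori=None, force_limit=None): straight line of the TCP; ori=None keeps the orientation; speed is the mean speed in mm/s. With force_limit (N) it stops when the force on the tool has changed by that much, and returns True; else False.
- ctrl.movej(angles): joint-space move.
- ctrl.open_jaws() and ctrl.clamp(strength=None): open the fingers fully, or close them until they stop; strength is the grip in N (None keeps the last).
- ctrl.wait(seconds).
- solver.solve_ik(position, orientation): joint angles nearest the present ones, or None.
- read_camera(name): name is "scene" or "top" or "wrist"; returns a dict with "color" (420x560x3 uint8, blue, green, red), "fx", "fy", "cx", "cy" (pixels), "k1" (the pictures are not rectified: a ray, as slopes to the right and down, at radius r is drawn at 1 + k1 r^2 times it, then the intrinsics apply), "R" (3x3) and "t" (3): a world point X has camera coordinates R X + t; the wrist camera has in their place "tool_from_camera" (4x4, takes a point from camera to tool coordinates, whose origin is the TCP and whose axes are the flange's). Camera axes: x right, y down, z forward; pixel columns grow to the right and rows downward; lengths in mm; the calibration is good to about 2 mm. A picture is of the moment at which its call begins: read the wrist's pose just before it. There is no depth.
A pose or a line that the arm cannot do raises ctrl.Unreachable and nothing moves.
- ticket.close_job(): hands the job in, once; it reports no verdict.
Trained networks look in the newest picture that a camera, given by its name, has taken for a name from the list of things; names that differ only in an ending like _2 or _b are one class to them, and where a whole thing is asked for, a point or a joint stands for the part that bears it (a point fixed in the world has none). Each returns a list of dicts, best first, with "confidence" (0 to 1); they miss things now and then, are a little off and sometimes report something else, mostly with a low value. They report only what shows in the picture. A call takes as long as a camera call. They do not tell look-alikes from the thing itself.
- models.look_for(camera, name): "position" ([column, row] in pixels, amid what is visible of it).
- models.outline_of(camera, name): "pixels" (420x560 bool, what is visible of it) and "position" ([column, row] in pixels, amid what is visible of it).
- models.pinpoint(camera, name): "position" ([column, row] in pixels: a listed point, or the origin of a listed thing).
Readings, each from a call of its own:
- telemetry.read_t(): time.
- telemetry.read_qpos(): joint angles.
- telemetry.read_joint_velocities(): joint speeds.
- telemetry.read_tau(): joint torques, N m.
- telemetry.read_position(): TCP position.
- telemetry.read_orientation(): TCP orientation.
- telemetry.read_wrist_force(): force on the tool from outside, world axes, zero at the start.
- telemetry.read_ft_torque(): the same for the moment, N m.
- telemetry.read_grip_width(): finger opening in mm.
Only numpy, scipy, OpenCV 4.12 (cv2) and the standard library are available. Lean on these libraries where they do the work, as an engineer would, in place of code of your own. Each camera call takes 0.05 s, during which the arm holds its last target.

## Task

Reset the interlock switch on the lamp bench with its key: take the orange key out of its wooden holder, push it fully home in the keyhole of the grey switch box, turn it clockwise until its flag comes up against the red stop pin, then turn it fully back home and pull it out. Feel your way gently without ever forcing the key in the lock, then stand the key in its holder again as it was, fully down and let go, and leave the other things on the desk where they are.

Things in the scene. Friction and masses are not known exactly. Their poses are not given: they have to be found in the camera images.
- key_bow (a point): Centre of the key's orange bow: an upright plate 36 mm wide (key x), 10 mm thick (key y), 42 mm high (key z), pinched across its thickness from above. The key is 82 mm long, about 70 g, and at first stands upright in the holder, axes parallel to the holder's. Key z points up along the shaft (tip down), key x to the side of the bit and flag.
- key_tip (a point): Lower end of the key's shaft, on its axis, 61 mm below key_bow; same axes. Steel shaft 10 mm in diameter, narrowing to 9 mm over the last 1.5 mm. One bit (lug 5 mm thick, lower edge narrowed) stands out to 15 mm from the axis toward key x, 5 to 13 mm above the tip. The underside of a 24 mm collar is 26 mm above the tip.
- key_flag (a point): Outer end of the key's dark flag: a bar 6 mm wide that reaches 24 mm from the shaft's axis toward key x, 28 to 32 mm above the tip. Turned clockwise (seen from above), it meets the red stop pin on the lock's face (6 mm thick, 8 mm high, 19 mm from the keyhole's centre) after 0.5 to 1.45 rad, differently each time: feel for it and press lightly (0.05 to 0.1 N m over the turning torque is plenty; 0.2 would force it).
- lock_box: Grey switch box, 100 x 110 mm, 66 mm high with its steel face plate on top, fixed to the desk; origin at the centre of its underside, z up. The key goes in with key x along the box's x, until its collar lies on the face (tip 26 mm below it). Turned, it is trapped below the 6 mm face plate and comes out only at home. Over 30 N between key and box is forcing.
- lock_nominal (a point): Centre of the top face of the switch box. The keyhole (12 x 12 mm round the shaft, with a 7 mm wide slot for the bit reaching 16.5 mm from the shaft's centre toward box x) is square to the box, but its plate sits loosely placed: the shaft's centre lies up to 4.2 mm off this point along box x and, independently, up to 4.2 mm along box y. Find it by feel or sight.
- lock_core (a joint): Angle of the lock's core in the box, rad: 0 = home (hard stop), growing clockwise from above. Friction about 0.04 N m; it stays where it is left. It follows the bit with 0.1 to 0.2 rad of play to each side, so to bring it fully home the key is turned back to, or gently up to 0.1 rad past, its straight position.
- holder_slot (a point): Centre of the slot at the top of the wooden holder (80 x 64 x 34 mm, fixed). The slot is 15 mm wide along holder y and runs from 8 mm behind to 18 mm ahead of this point along holder x; its floor is 30 mm down. The key stands in it upright, shaft near this point, key x along holder x, its collar on the holder's top, so that its tip is 26 mm below this point.
- screwdriver: Bystander: screwdriver with an orange handle, 230 mm long, lying; origin at its underside.
- solder_reel: Bystander: green reel, 60 mm in diameter, 35 mm high; origin at its underside.
Mind the look-alikes: they are no part of the job. Of the things that look like the part that bears holder_slot, the largest one is meant. Of the things that look like the part that bears key_bow, the smaller one is meant.

How it is judged (in metres and radians):
On the way, in this order (a step that is already met when the one before it is completed fails the run):
1. the key is fully home in the keyhole (z of key_tip in the frame of lock_nominal below -0.023 m and horizontal distance between key_tip and lock_nominal below 0.01 m), for 0.1 s.
2. the key, turned clockwise, has its flag pressed against the stop pin (over 1 N) (all of step 1 and value of joint lock_core above 0.3 rad and contact force between key and stop_pin above 1 N), for 0.1 s.
3. the key, still in, is turned back and the core is home (all of step 1 and value of joint lock_core below 0.2 rad), for 0.1 s.
4. the key is pulled out of the lock (z of key_tip in the frame of lock_nominal above 0.002 m), for 0.1 s.
At the end, for the whole second after the job is handed in: The key stands upright (within 0.1 rad) in its holder, tip within 7 mm of the slot's centre and collar within 2.5 mm of the holder's top, released and at rest; the lock core is home (below 0.2 rad) (horizontal distance between key_tip and holder_slot below 0.007 m and z of key_tip in the frame of holder_slot below -0.0235 m and angle between key_tip's own z axis and vertical below 0.1 rad and value of joint lock_core below 0.2 rad and linear speed of key below 0.02 m/s and contact force between the fingers and key below 0.05 N); the robot touches nothing.
It fails at once if key forced: contact force between key and switch box over 30 N (contact force between key and lock_box above 30 N).
It fails at once if a bystander moved more than 20 mm (distance of any of screwdriver, solder_reel from where it was at the start of the episode above 0.02 m).
It also fails if it takes over 72 s, if anything falls off the work surface, if the arm or the gripper's body presses on something with over 40 N, if the wrist force passes 120 N, or if a joint passes its speed limit or range.

## Working session

There is one attempt and no reset: what is moved stays moved. The work goes in short steps, each a Python script; the robot and the scene stay as the last script left them, time stands still between calls to the robot, and variables do not carry over. Pictures are saved under pics/ and viewed, and the job is handed in when it is done.

```bash
ls; mkdir -p pics; cat > h.py <<'E'
import numpy as np, cv2
from cell import ctrl, solver, read_camera, ticket, models, telemetry as T
E
python3 - <<'E'
from h import *
print(T.read_t(),T.read_position(),T.read_orientation(),ctrl.nose_length,T.read_wrist_force(),T.read_ft_torque())
for n in ["scene","top","wrist"]:
    c=read_camera(n); cv2.imwrite(f"pics/{n}0.png",c["color"]); print(n,{k:(np.round(v,3).tolist() if k!="color" else 0) for k,v in c.items()})
    for k in ["key_bow","key_tip","key_flag","lock_box","lock_nominal","holder_slot","screwdriver","solder_reel"]:
        print(k,[(np.round(d["position"],1).tolist(),round(d["confidence"],2)) for d in models.pinpoint(n,k)])
E
```

```text
pics
0.0 [ 298.09121371 -604.97260647  240.5198992 ] [-9.34800817e-04  9.73910884e-01  2.26928729e-01 -2.60709473e-04] 19.0 [-1.67087879 -0.00874471 -0.44775398] [-0.01270244  0.0155842   0.03364297]
scene {'color': 0, 'fx': 468.031, 'fy': 468.031, 'cx': 276.837, 'cy': 204.209, 'k1': 0.031, 'R': [[-0.711, -0.703, 0.012], [-0.521, 0.516, -0.68], [0.472, -0.49, -0.733]], 't': [331.799, 374.47, 1012.549]}
key_bow [([225.6, 263.3], 0.65), ([279.7, 279.5], 0.55)]
key_tip [([279.6, 296.3], 0.73), ([226.5, 279.5], 0.62)]
key_flag [([288.9, 283.1], 0.87), ([216.9, 271.2], 0.5)]
lock_box [([302.7, 208.2], 0.65), ([269.1, 171.5], 0.51)]
lock_nominal [([297.1, 189.6], 0.55)]
holder_slot [([226.9, 275.5], 0.91), ([245.4, 325.2], 0.86), ([255.2, 250.1], 0.6)]
screwdriver [([269.0, 172.3], 0.85)]
solder_reel [([227.4, 280.6], 0.72), ([305.1, 154.0], 0.56), ([219.2, 270.5], 0.33)]
top {'color': 0, 'fx': 396.841, 'fy': 396.841, 'cx': 281.585, 'cy': 205.021, 'k1': -0.056, 'R': [[0.026, -0.999, 0.021], [-0.993, -0.028, -0.118], [0.119, -0.018, -0.993]], 't': [-102.232, 541.131, 1055.024]}
key_bow [([210.0, 266.6], 0.71), ([192.2, 221.4], 0.41)]
key_tip [([196.5, 220.8], 0.45)]
key_flag [([311.3, 212.8], 0.75), ([226.3, 263.7], 0.69), ([189.7, 213.1], 0.59)]
lock_box [([306.4, 209.2], 0.56)]
lock_nominal [([308.7, 203.5], 0.92)]
holder_slot [([174.2, 270.8], 0.64), ([198.6, 215.6], 0.61), ([197.9, 221.3], 0.47)]
screwdriver [([322.7, 151.5], 0.85)]
solder_reel [([375.6, 156.5], 0.6)]
wrist {'color': 0, 'fx': 312.689, 'fy': 312.689, 'cx': 280.36, 'cy': 210.701, 'k1': -0.052, 'tool_from_camera': [[-0.0, -0.957, -0.292, 79.682], [1.0, -0.0, -0.0, 0.14], [0.0, -0.292, 0.957, -143.66], [0.0, 0.0, 0.0, 1.0]]}
key_bow []
key_tip []
key_flag []
lock_box []
lock_nominal []
holder_slot []
screwdriver []
solder_reel []
```

View pics/scene0.png

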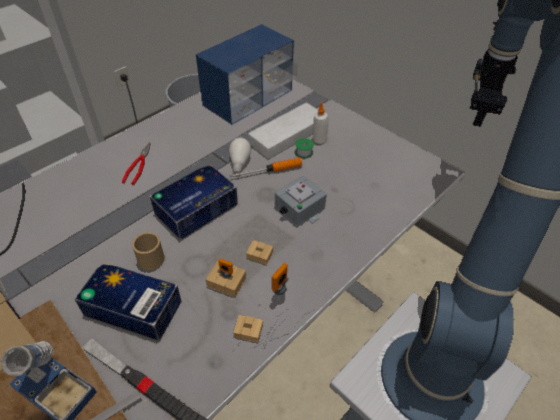

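View pics/top0.png

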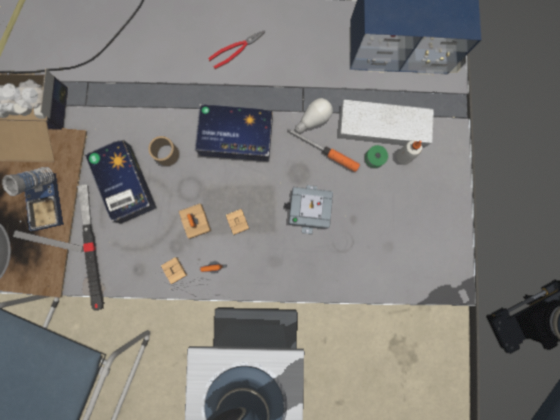

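```bash
python3 - <<'E'
import cv2,numpy as np
t=cv2.imread("pics/top0.png"); s=cv2.imread("pics/scene0.png")
a=cv2.resize(t[185:290,155:255],None,fx=4,fy=4,interpolation=cv2.INTER_CUBIC)
b=cv2.resize(t[180:240,280:345],None,fx=6,fy=6,interpolation=cv2.INTER_CUBIC)
o=np.zeros((420,800,3),np.uint8);o[:420,:400]=a;o[:360,400:790]=b;cv2.imwrite("pics/z1.png",o)
a=cv2.resize(s[240:345,195:300],None,fx=3.9,fy=3.9,interpolation=cv2.INTER_CUBIC)
b=cv2.resize(s[165:230,265:335],None,fx=5.5,fy=5.5,interpolation=cv2.INTER_CUBIC)
o=np.zeros((420,800,3),np.uint8);o[:a.shape[0],:a.shape[1]]=a;o[:b.shape[0],412:412+b.shape[1]]=b;cv2.imwrite("pics/z2.png",o)
E
```

```text
(no output)
```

View pics/z1.png

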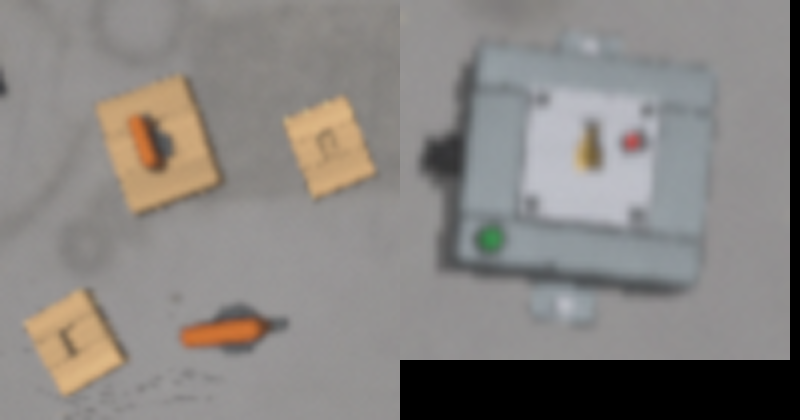

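View pics/z2.png

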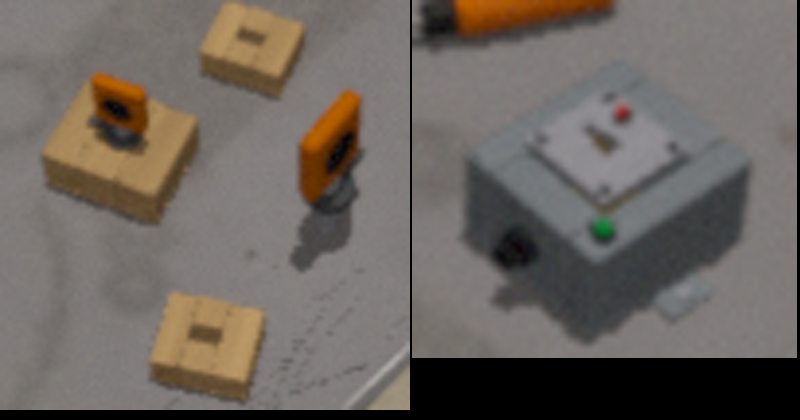

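```bash
cat >> h.py <<'E'
from scipy.spatial.transform import Rotation as Rot
def Q(psi): return np.array([0,np.cos(psi/2),np.sin(psi/2),0])
def yaw():
    w,x,y,z=T.read_orientation(); R=Rot.from_quat([x,y,z,w]).as_matrix(); return np.arctan2(R[1,0],R[0,0])
def ext(c,pose=None):
    if "R" in c: return np.array(c["R"]),np.array(c["t"])
    p,q=pose; Rt=Rot.from_quat([q[1],q[2],q[3],q[0]]).as_matrix(); M=np.array(c["tool_from_camera"])
    Rw=Rt@M[:3,:3]; o=Rt@M[:3,3]+np.array(p); return Rw.T,-Rw.T@o
def ray(c,uv,E):
    R,t=E; s=np.array([(uv[0]-c["cx"])/c["fx"],(uv[1]-c["cy"])/c["fy"]]); u=s.copy()
    for _ in range(20): u=s/(1+c["k1"]*(u@u))
    d=R.T@np.array([u[0],u[1],1]); return -R.T@t,d/np.linalg.norm(d)
def onz(c,uv,z,E):
    o,d=ray(c,np.array(uv,float),E); return o+d*(z-o[2])/d[2]
def proj(c,X,E):
    R,t=E; p=R@np.array(X,float)+t; u=p[:2]/p[2]; u=u*(1+c["k1"]*(u@u)); return np.array([c["cx"]+c["fx"]*u[0],c["cy"]+c["fy"]*u[1]])
def wcam(name=None):
    pose=(T.read_position(),T.read_orientation()); c=read_camera("wrist")
    if name: cv2.imwrite(f"pics/{name}.png",c["color"])
    return c,ext(c,pose)
def st(): 
    print("t",round(T.read_t(),2),"p",np.round(T.read_position(),2),"yaw",round(yaw(),4),"F",np.round(T.read_wrist_force(),2),"M",np.round(T.read_ft_torque(),3),"w",round(T.read_grip_width(),2))
E
python3 - <<'E'
from h import *
c=read_camera("top");E=ext(c); s=read_camera("scene");S=ext(s)
for n,a,b,z in [("bow",(192.2,221.4),(225.6,263.3),69),("flag",(189.7,213.1),(216.9,271.2),38),("slot",(198,218),(226.9,275.5),34),("nom",(308.7,203.5),(297.1,189.6),66),("hole",(311.5,205),(300,190),66)]:
    print(n,onz(c,a,z,E).round(1),onz(s,b,z,S).round(1))
# holder corners crop4 off 155,185
for p in [(97,102),(185,75),(222,183),(137,213)]: print(onz(c,(155+p[0]/4,185+p[1]/4),34,E).round(1))
for p in [(80,38),(312,65),(295,285),(62,262)]: print('box',onz(c,(280+p[0]/6,180+p[1]/6),66,E).round(1))
E
```

```text
bow [489.3 147.3  69. ] [498.5 144.   69. ]
flag [513.9 161.7  38. ] [514.  161.4  38. ]
slot [501.6 139.2  34. ] [489.5 150.8  34. ]
nom [ 545.9 -159.1   66. ] [ 549.3 -163.2   66. ]
hole [ 542.1 -166.7   66. ] [ 542.6 -167.8   66. ]
[520.6 191.5  34. ]
[540.9 132.3  34. ]
[467.8 103.6  34. ]
[445.9 160.2  34. ]
box [ 591.  -117.1   66. ]
box [ 581.9 -221.1   66. ]
box [ 483.4 -214.6   66. ]
box [ 490.8 -111.4   66. ]
```

```bash
python3 - <<'E'
from h import *
for add in (0,np.pi,-np.pi):
    for p,ps in [((493,147,68),(.39,)),((493,147,230),(.39,)),((543,-163,100),(-.07,-.5,-1,-1.6,.1)),((543,-163,200),(-.07,))]:
        for a in ps:
            q=solver.solve_ik(list(p),Q(a+add)); print(round(add,2),p,a,None if q is None else np.round(q,2))
E
```

```text
0 (493, 147, 68) 0.39 [ 0.08  0.51 -0.57  2.04  0.42  0.71 -1.94]
0 (493, 147, 230) 0.39 [ 0.27  0.31 -0.78  1.89  0.25  1.04 -1.8 ]
0 (543, -163, 100) -0.07 [ 0.32  0.46 -0.14  1.92  0.09  0.76 -1.51]
0 (543, -163, 100) -0.5 [ 0.24  0.46 -0.03  1.93  0.02  0.76 -1.87]
0 (543, -163, 100) -1 [ 0.17  0.46  0.06  1.93 -0.04  0.76 -2.32]
0 (543, -163, 100) -1.6 [-0.54  0.73  1.11  1.97 -0.81  0.97 -2.19]
0 (543, -163, 100) 0.1 [ 0.36  0.47 -0.18  1.92  0.12  0.77 -1.36]
0 (543, -163, 200) -0.07 [ 0.36  0.34 -0.17  1.83  0.07  0.97 -1.49]
3.14 (493, 147, 68) 0.39 [ 0.31  0.61 -0.89  2.03  0.66  0.81  0.99]
3.14 (493, 147, 230) 0.39 [ 0.56  0.48 -1.22  1.88  0.5   1.14  1.12]
3.14 (543, -163, 100) -0.07 [ 0.71  0.55 -0.66  1.9   0.44  0.84  1.33]
3.14 (543, -163, 100) -0.5 [ 0.67  0.53 -0.6   1.9   0.4   0.83  0.93]
3.14 (543, -163, 100) -1 [ 0.65  0.53 -0.57  1.9   0.38  0.82  0.45]
3.14 (543, -163, 100) -1.6 [ 0.57  0.5  -0.46  1.91  0.3   0.8  -0.08]
3.14 (543, -163, 100) 0.1 [ 0.73  0.56 -0.68  1.9   0.46  0.85  1.48]
3.14 (543, -163, 200) -0.07 [ 0.76  0.43 -0.71  1.81  0.32  1.02  1.43]
-3.14 (493, 147, 68) 0.39 [ 0.31  0.61 -0.89  2.03  0.66  0.81  0.99]
-3.14 (493, 147, 230) 0.39 [ 0.56  0.48 -1.22  1.88  0.5   1.14  1.12]
-3.14 (543, -163, 100) -0.07 [ 0.71  0.55 -0.66  1.9   0.44  0.84  1.33]
-3.14 (543, -163, 100) -0.5 [ 0.67  0.53 -0.6   1.9   0.4   0.83  0.93]
-3.14 (543, -163, 100) -1 [ 0.65  0.53 -0.57  1.9   0.38  0.82  0.45]
-3.14 (543, -163, 100) -1.6 [ 0.57  0.5  -0.46  1.91  0.3   0.8  -0.08]
-3.14 (543, -163, 100) 0.1 [ 0.73  0.56 -0.68  1.9   0.46  0.85  1.48]
-3.14 (543, -163, 200) -0.07 [ 0.76  0.43 -0.71  1.81  0.32  1.02  1.43]
```

```bash
cat > look.py <<'E'
from h import *
def look(name,k):
    st(); c,E=wcam(name); 
    for key,z in k:
        print(key,[(np.round(d["position"],1).tolist(),round(d["confidence"],2),onz(c,d["position"],z,E).round(1).tolist()) for d in models.pinpoint("wrist",key)])
    np.savez(f"pics/{name}.npz",R=E[0],t=E[1]); return c,E
E
python3 - <<'E'
from look import *
K=[("lock_nominal",66),("lock_box",0)]
ctrl.goto([543,-163,190],Q(np.pi-.07)); look("w1",K)
ctrl.goto([543,-163,190],Q(np.pi-.07-1.2)); look("w2",K)
E
```

```text
t 3.29 p [ 542.88 -164.34  189.93] yaw 3.0692 F [ 0.13 -0.28 -0.48] M [ 0.083 -0.168 -0.003] w 86.75
lock_nominal [([277.6, 204.6], 0.7, [537.8, -166.9, 66.0])]
lock_box [([276.7, 190.3], 0.84, [540.2, -168.7, 0.0])]
t 4.45 p [ 542.97 -163.05  189.98] yaw 1.8726 F [-0.73 -0.07  0.61] M [-0.02  -0.069 -0.006] w 86.97
lock_nominal [([274.4, 210.6], 0.8, [537.7, -166.2, 66.0])]
lock_box [([271.4, 211.4], 0.73, [539.5, -187.6, 0.0]), ([276.2, 197.3], 0.62, [539.9, -170.5, 0.0])]
```

View pics/w1.png

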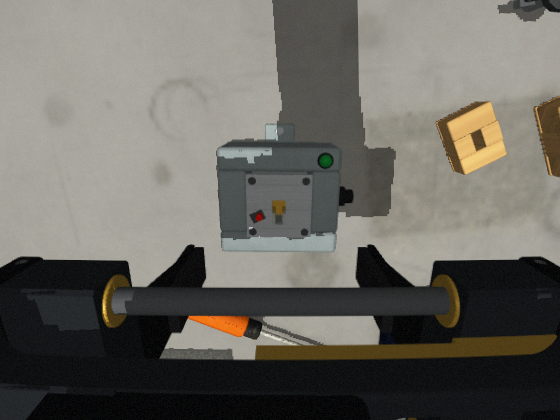

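View pics/w2.png

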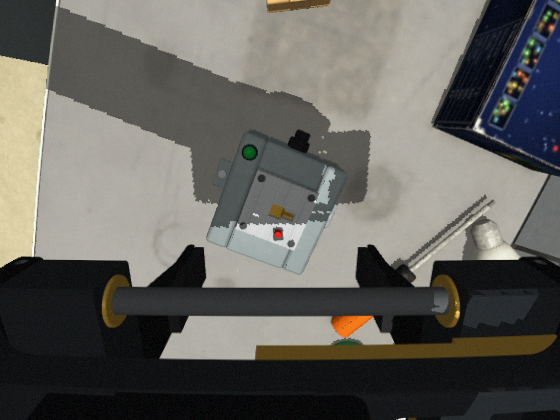

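```bash
python3 - <<'E'
import cv2,numpy as np
a=cv2.resize(cv2.imread("pics/w1.png")[165:245,235:325],None,fx=4.4,fy=4.4,interpolation=cv2.INTER_CUBIC)
b=cv2.resize(cv2.imread("pics/w2.png")[165:245,235:325],None,fx=4.4,fy=4.4,interpolation=cv2.INTER_CUBIC)
cv2.imwrite("pics/z3.png",np.hstack([a,b]))
E
```

```text
(no output)
```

View pics/z3.png

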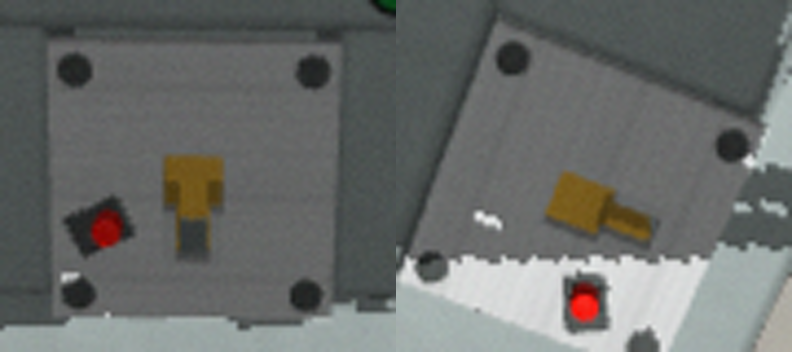

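```bash
python3 - <<'E'
from h import *
c=read_camera("wrist")
def L(n): 
    d=np.load(f"pics/{n}.npz"); return d["R"],d["t"]
def px(p,off=0): return ((p[0]-off)/4.4+235-.4,p[1]/4.4+165-.4)
for n,off,sq,slot,screws in [("w1",0,[(164,157),(222,157),(222,209),(164,209)],(193,260),[(75,70),(313,72),(306,295),(79,293)]),("w2",396,[(567,173),(613,185),(599,236),(546,220)],(648,227),[(513,58),(731,145),(644,344),(432,265)])]:
    E=L(n); P=np.array([onz(c,px(p,off),66,E) for p in sq]); print(n,"sq",P[:,:2].round(1).tolist(),P.mean(0).round(2))
    print("slot end",onz(c,px(slot,off),66,E).round(1))
    W=np.array([onz(c,px(p,off),66,E) for p in screws])[:,:2]; print("screws",W.round(1).tolist(),W.mean(0).round(2))
    for i in range(4):
        d=W[(i+1)%4]-W[i]; print(round(np.linalg.norm(d),1),round(np.arctan2(d[1],d[0])%(np.pi/2),4))
E
```

```text
w1 sq [[533.5, -171.7], [534.3, -160.1], [545.2, -160.8], [544.4, -172.6]] [ 539.35 -166.29   66.  ]
slot end [ 555.8 -167.5   66. ]
screws [[514.4, -187.8], [518.2, -140.9], [565.2, -144.7], [561.3, -191.7]] [ 539.79 -166.28]
47.1 1.4897
47.1 1.4909
47.1 1.489
47.0 1.4892
w2 sq [[535.1, -160.5], [544.7, -160.1], [545.3, -171.3], [533.9, -171.3]] [ 539.75 -165.79   66.  ]
slot end [ 554.3 -166.5   66. ]
screws [[518.1, -141.1], [564.9, -145.1], [561.4, -191.4], [514.2, -187.6]] [ 539.64 -166.28]
47.0 1.4856
46.4 1.4961
47.3 1.4914
46.7 1.4882
```

```bash
python3 - <<'E'
from look import *
K=[("key_bow",69),("key_flag",38),("holder_slot",34)]
ctrl.goto([494,147,190],Q(np.pi+.39)); look("w3",K)
ctrl.goto([494,147,190],Q(np.pi+.39-1.2)); look("w4",K)
E
```

```text
t 5.85 p [494.63 145.57 189.78] yaw -2.7547 F [-0.43 -0.1   0.08] M [ 0.138 -0.112 -0.009] w 86.72
key_bow [([272.9, 36.2], 0.81, [367.0, 87.1, 69.0]), ([286.1, 210.2], 0.63, [492.1, 149.7, 69.0])]
key_flag [([235.7, 40.2], 0.93, [375.7, 55.4, 38.0]), ([284.3, 224.6], 0.89, [515.2, 157.9, 38.0])]
holder_slot [([391.6, 86.6], 0.92, [357.5, 198.1, 34.0]), ([173.8, 155.6], 0.75, [491.7, 33.9, 34.0]), ([284.4, 199.1], 0.68, [491.7, 148.4, 34.0]), ([287.3, 191.5], 0.67, [483.5, 148.1, 34.0])]
t 7.05 p [494.   146.9  189.97] yaw 2.3325 F [ 0.3  -0.36 -0.42] M [ 0.034 -0.118 -0.012] w 87.04
key_bow [([281.4, 205.8], 0.82, [491.3, 150.1, 69.0]), ([119.2, 164.2], 0.74, [364.7, 80.9, 69.0])]
key_flag [([128.6, 186.0], 0.64, [375.5, 55.3, 38.0]), ([302.8, 205.3], 0.61, [512.4, 158.6, 38.0])]
holder_slot [([210.4, 268.9], 0.76, [491.9, 40.0, 34.0]), ([279.3, 198.5], 0.61, [491.6, 146.9, 34.0])]
```

View pics/w3.png

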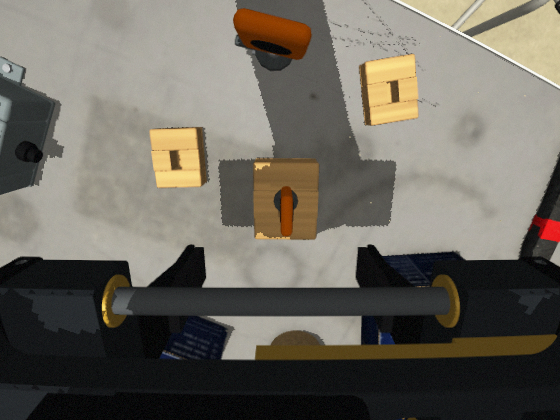

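View pics/w4.png

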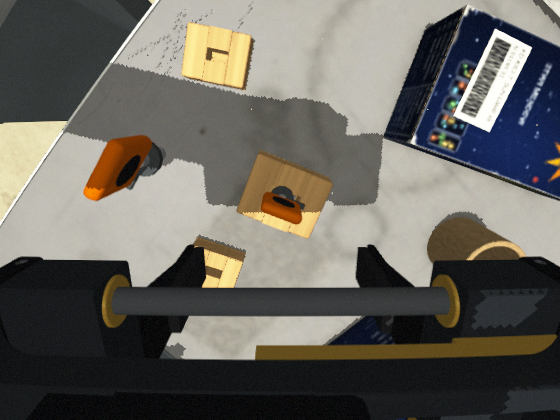

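```bash
python3 - <<'E'
import cv2,numpy as np
a=cv2.resize(cv2.imread("pics/w3.png")[150:250,240:335],None,fx=4.2,fy=4.2,interpolation=cv2.INTER_CUBIC)
b=cv2.resize(cv2.imread("pics/w4.png")[148:248,238:333],None,fx=4.2,fy=4.2,interpolation=cv2.INTER_CUBIC)
cv2.imwrite("pics/z4.png",np.hstack([a,b]))
E
```

```text
(no output)
```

View pics/z4.png

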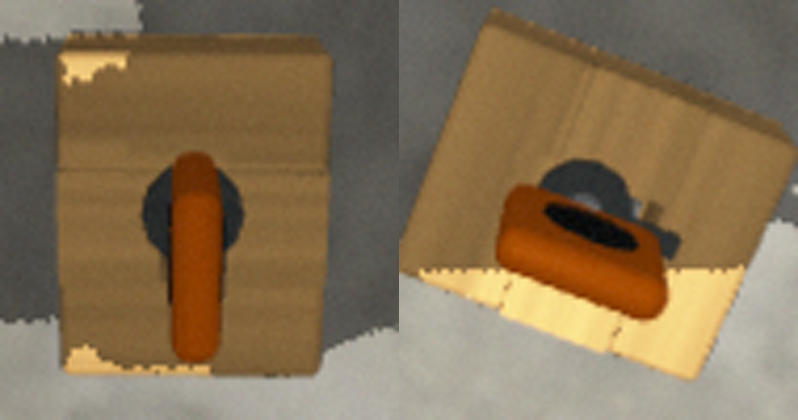

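```bash
python3 - <<'E'
from h import *
c=read_camera("wrist")
def L(n): 
    d=np.load(f"pics/{n}.npz"); return d["R"],d["t"]
p3=lambda p:(p[0]/4.2+240-.4,p[1]/4.2+150-.4)
p4=lambda p:((p[0]-399)/4.2+238-.4,p[1]/4.2+148-.4)
for n,f,top,col,H in [("w3",p3,[(172,188),(220,188),(218,360),(174,360)],(193,214),[(58,50),(331,52),(319,377),(63,374)]),("w4",p4,[(500,230),(512,222),(664,280),(655,320)],(585,203),[(487,27),(798,150),(695,380),(402,272)])]:
    E=L(n)
    P=np.array([onz(c,f(p),90,E) for p in top])[:,:2]; print(n,"top",P.round(1).tolist(),P.mean(0))
    print("collar",onz(c,f(col),38,E).round(1))
    W=np.array([onz(c,f(p),34,E) for p in H])[:,:2]; print("H",W.round(1).tolist(),W.mean(0).round(2))
    for i in range(4):
        d=W[(i+1)%4]-W[i]; print(round(np.linalg.norm(d),1),round(np.arctan2(d[1],d[0])%(np.pi/2),4))
# model overlay
for n,f0 in (("w3",p3),("w4",p4)):
    E=L(n); im=cv2.imread(f"pics/{n}.png")
    im=cv2.resize(im,None,fx=4,fy=4,interpolation=cv2.INTER_CUBIC)
    x0,y0,ph=491.5,147,.39
    R=np.array([[np.cos(ph),-np.sin(ph)],[np.sin(ph),np.cos(ph)]])
    def poly(pts,z,col):
        q=np.array([ (proj(c,[*(R@np.array(p)+[x0,y0]),z],E)+.5)*4-.5 for p in pts]); cv2.polylines(im,[np.int32(q.round())],True,col,1)
    poly([(-18,-5),(18,-5),(18,5),(-18,5)],90,(0,255,0)); poly([(-18,-5),(18,-5),(18,5),(-18,5)],48,(255,255,0))
    a=np.linspace(0,6.28,40); poly(np.c_[12*np.cos(a),12*np.sin(a)],38,(255,0,255)); poly([(0,-3),(24,-3),(24,3),(0,3)],40,(0,255,255))
    cv2.imwrite(f"pics/o_{n}.png",im[560:1010,920:1360])
cv2.imwrite("pics/o34.png",np.hstack([cv2.imread("pics/o_w3.png")[:,:400],cv2.imread("pics/o_w4.png")[:,:400]]))
E
```

```text
w3 top [[475.7, 137.8], [472.3, 146.2], [504.9, 159.5], [508.1, 151.4]] [490.25264948 148.72172467]
collar [491.7 149.5  38. ]
H [[468.5, 106.7], [445.4, 164.5], [519.2, 194.5], [542.2, 136.0]] [493.82 150.42]
62.2 0.3798
79.7 0.3849
62.8 0.3742
79.3 0.3773
w4 top [[473.5, 145.5], [474.1, 148.3], [503.4, 160.1], [508.0, 153.1]] [489.74873548 151.75722923]
collar [491.  151.3  38. ]
H [[447.2, 165.0], [518.8, 194.0], [542.1, 136.9], [471.7, 108.1]] [494.96 150.99]
77.2 0.3853
61.7 0.3882
76.0 0.3879
61.9 0.4073
```

View pics/o34.png

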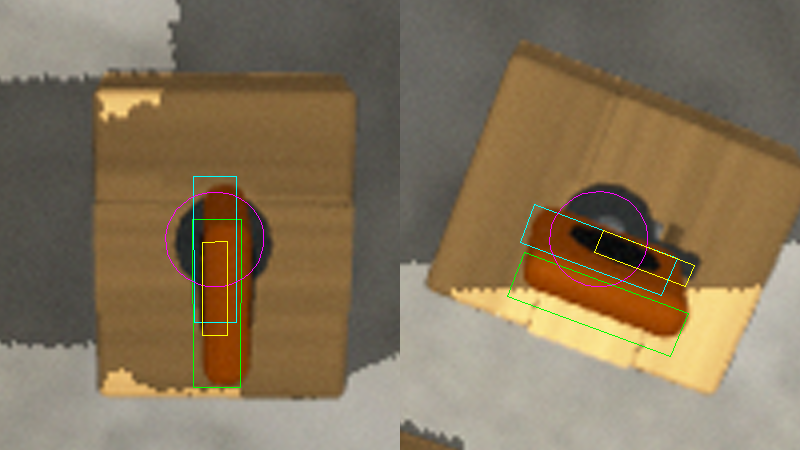

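```bash
cat > fit.py <<'E'
from h import *
from scipy.optimize import minimize
c=read_camera("wrist")
def L(n): 
    d=np.load(f"pics/{n}.npz"); return d["R"],d["t"]
ims={}
for n in ("w3","w4"):
    im=cv2.imread(f"pics/{n}.png"); h=cv2.cvtColor(im,cv2.COLOR_BGR2HSV)
    m=((h[...,0]<16)&(h[...,1]>215)).astype(np.uint8); k=np.zeros_like(m); k[170:245,255:310]=1; m=m*k
    m=cv2.morphologyEx(m,cv2.MORPH_CLOSE,np.ones((5,5),np.uint8)); cs,_=cv2.findContours(m,0,2); m2=np.zeros_like(m); cv2.drawContours(m2,[cv2.convexHull(max(cs,key=cv2.contourArea))],-1,1,-1)
    ims[n]=cv2.GaussianBlur(m2.astype(float),(0,0),.8); print(n,m.sum(),m2.sum())
def model(n,v):
    x,y,ph=v; R=np.array([[np.cos(ph),-np.sin(ph)],[np.sin(ph),np.cos(ph)]]); E=L(n)
    q=[proj(c,[*(R@np.array([sx*18,sy*5])+[x,y]),z],E) for sx in(-1,1) for sy in(-1,1) for z in (48,90)]
    q=cv2.convexHull(np.float32(q)); m=np.zeros((420,560),np.uint8); cv2.fillConvexPoly(m,np.int32(((q+.0)*16).round()),255,cv2.LINE_AA,4)
    return cv2.GaussianBlur(m/255.,(0,0),.8)
def cost(v,ns): return sum(((model(n,v)-ims[n])**2).sum() for n in ns)
for ns in (("w3",),("w4",),("w3","w4")):
    r=minimize(cost,[491.5,149.5,.385],args=(ns,),method="Nelder-Mead",options=dict(initial_simplex=[[491,149,.38],[493,149,.38],[491,151,.38],[491,149,.42]],xatol=.01,fatol=.01)); print(ns,r.x.round(3),r.fun)
E
python3 fit.py
```

```text
w3 542 578
w4 703 844
('w3',) [4.90886e+02 1.48747e+02 3.82000e-01] 76.09610335875173
('w4',) [4.90940e+02 1.49274e+02 3.33000e-01] 144.63657920864813
('w3', 'w4') [4.91659e+02 1.49091e+02 3.89000e-01] 230.30363148691328
```

```bash
python3 - <<'E'
from look import *
a=np.pi+.382
ctrl.goto([491.4,149.1,120],Q(a)); st()
print(ctrl.servo_line([491.4,149.1,70],speed=60,force_limit=8)); st()
ctrl.clamp(15); st(); ctrl.clamp(40); st()
c,E=wcam("w5")
E
```

```text
t 8.28 p [491.68 149.12 120.21] yaw -2.7611 F [0.22 0.01 0.26] M [ 0.183 -0.133 -0.04 ] w 87.28
False
t 9.26 p [491.63 149.3   70.26] yaw -2.7596 F [ 0.27 -0.48  0.02] M [ 0.171 -0.048 -0.01 ] w 87.02
t 10.47 p [491.38 149.16  69.98] yaw -2.7595 F [ 0.56 -0.28 -0.38] M [ 0.149 -0.152  0.028] w 9.89
t 10.69 p [491.4  149.14  69.98] yaw -2.7596 F [-0.11 -0.59  0.07] M [ 0.185 -0.09   0.001] w 9.63
```

View pics/w5.png

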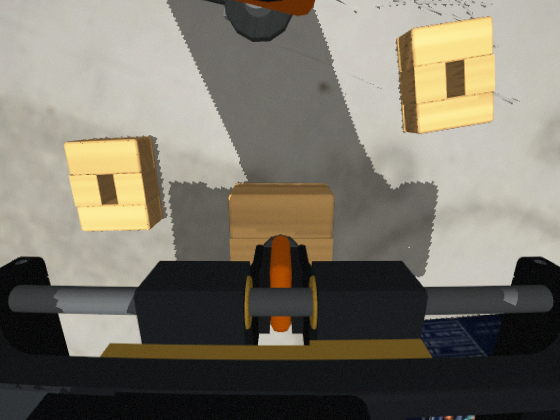

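```bash
python3 - <<'E'
from h import *
c=read_camera("wrist"); E=ext(c,(T.read_position(),T.read_orientation())); p=np.array(T.read_position()); ph=yaw()+np.pi
for dx in (-2,-1,0,1,2):
    print(dx,[proj(c,[p[0]+np.cos(ph)*(s+dx),p[1]+np.sin(ph)*(s+dx),z],E).round(1).tolist() for s,z in((18,90),(-18,90),(-18,48))])
im=cv2.imread("pics/w5.png"); print(im[225:345:2,281].tolist())
cv2.imwrite("pics/z5.png",cv2.resize(im[215:345,230:335],None,fx=4.5,fy=4.5,interpolation=cv2.INTER_CUBIC))
E
```

```text
-2 [[280.8, 330.7], [280.8, 261.9], [280.7, 228.5]]
-1 [[280.8, 332.5], [280.8, 263.9], [280.7, 230.2]]
0 [[280.8, 334.2], [280.8, 266.0], [280.7, 231.8]]
1 [[280.8, 336.0], [280.8, 268.1], [280.7, 233.5]]
2 [[280.8, 337.7], [280.8, 270.1], [280.7, 235.1]]
[[69, 115, 148], [71, 115, 148], [64, 112, 145], [71, 114, 152], [75, 122, 157], [29, 50, 76], [4, 53, 120], [6, 54, 120], [11, 56, 125], [6, 53, 124], [8, 54, 123], [0, 57, 121], [4, 55, 123], [7, 55, 125], [0, 53, 123], [4, 58, 125], [4, 56, 124], [6, 58, 128], [10, 58, 129], [0, 54, 124], [7, 62, 141], [4, 68, 157], [0, 72, 164], [0, 73, 166], [0, 74, 166], [0, 75, 168], [4, 78, 169], [0, 74, 169], [0, 77, 171], [0, 76, 170], [1, 77, 170], [13, 64, 132], [42, 42, 40], [54, 51, 52], [56, 57, 52], [58, 58, 53], [61, 63, 58], [66, 65, 65], [63, 62, 60], [62, 63, 59], [66, 65, 63], [65, 66, 62], [65, 66, 62], [62, 62, 60], [60, 58, 58], [48, 55, 62], [0, 74, 168], [3, 73, 167], [3, 73, 169], [2, 73, 166], [3, 76, 170], [1, 74, 166], [3, 75, 164], [0, 61, 143], [187, 196, 200], [187, 196, 201], [185, 197, 199], [187, 196, 199], [186, 196, 199], [184, 192, 197]]
```

View pics/z5.png

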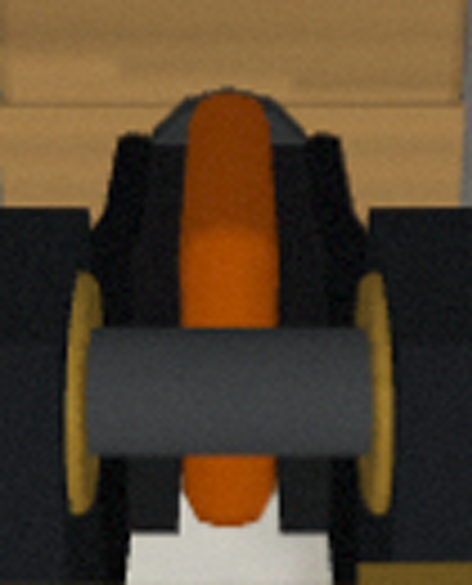

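```bash
python3 - <<'E'
from look import *
print(ctrl.servo_line([491.4,149.1,140],speed=70,force_limit=15)); st()
b=np.pi-.081
ctrl.goto([539.5,-166.1,160],Q(b)); st()
ctrl.servo_line([539.5,-166.1,133],speed=60,force_limit=6); ctrl.wait(.2); st()
wcam("w6")
E
```

```text
False
t 11.94 p [491.07 148.91 139.55] yaw -2.7596 F [ 0.18 -0.82 -0.8 ] M [ 0.107 -0.147 -0.064] w 9.84
t 13.16 p [ 539.69 -163.74  159.99] yaw 3.064 F [ 0.56  0.96 -0.38] M [ 0.066 -0.131 -0.037] w 9.55
t 13.96 p [ 539.78 -166.17  133.38] yaw 3.0605 F [ 0.31  0.39 -1.08] M [ 0.095 -0.101  0.036] w 9.83
```

View pics/w6.png

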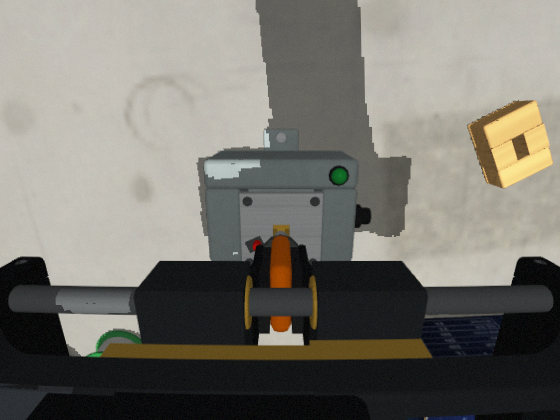

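```bash
python3 - <<'E'
from look import *
print(ctrl.servo_line([539.5,-166.1,101],speed=25,force_limit=5)); st(); ctrl.wait(.1); st()
wcam("w7")
E
```

```text
True
t 15.18 p [ 539.41 -166.05  101.87] yaw 3.0607 F [-0.77 -0.83  5.19] M [ 0.106 -0.047 -0.019] w 9.58
t 15.28 p [ 539.41 -166.07  101.88] yaw 3.0606 F [-0.71 -0.18  6.26] M [ 0.096 -0.    -0.003] w 9.91
```

```bash
cat > turn.py <<'E'
from look import *
P=[539.45,-166.07,101.8]
def mz(n=5):
    v=[]
    for _ in range(n): ctrl.wait(.01); v.append(T.read_ft_torque()[2])
    return float(np.mean(v))
E
python3 - <<'E'
from turn import *
print("base",[round(mz(),3) for _ in range(3)])
b=np.pi-.081
for d in np.arange(.05,.42,.05):
    t=T.read_t(); r=ctrl.servo_line(P,speed=30,ori=Q(b-d),force_limit=12)
    m=mz(); print(round(d,2),"dt",round(T.read_t()-t,2),r,"yaw",round(b-yaw(),3),"mz",round(m,3),"F",np.round(T.read_wrist_force(),1),np.round(T.read_position(),2))
    if m>.14 or r: break
E
```

```text
base [0.012, -0.01, -0.009]
0.05 dt 0.29 False yaw 0.049 mz -0.013 F [1.  0.3 0.8] [ 539.61 -165.9   101.91]
0.1 dt 0.29 False yaw 0.098 mz 0.021 F [0.6 1.9 1.6] [ 539.78 -165.46  101.94]
0.15 dt 0.29 False yaw 0.148 mz 0.039 F [1.1 3.  2.5] [ 539.83 -165.35  101.92]
0.2 dt 0.29 False yaw 0.198 mz 0.047 F [2.  3.4 2.1] [ 539.8  -165.55  101.92]
0.25 dt 0.29 False yaw 0.248 mz 0.054 F [1.9 3.6 1.6] [ 539.67 -165.89  101.9 ]
0.3 dt 0.29 False yaw 0.298 mz 0.031 F [1.5 2.6 3. ] [ 539.55 -166.06  101.9 ]
0.35 dt 0.29 False yaw 0.348 mz 0.036 F [2.2 3.3 3.3] [ 539.51 -166.17  101.87]
0.4 dt 0.29 False yaw 0.398 mz 0.015 F [0.5 3.2 3.7] [ 539.54 -166.15  101.9 ]
```

```bash
python3 - <<'E'
from turn import *
b=np.pi-.081
d=.4; 
while d<1.55:
    d+=.025; r=ctrl.servo_line(P,speed=60,ori=Q(b-d),force_limit=12)
    m=mz(4)
    print(round(d,3),r,"mz",round(m,3),np.round(T.read_wrist_force(),1))
    if m>.085 or r:
        m=mz(8); print("re",round(m,3))
        if m>.085 or r: break
st()
E
```

```text
0.425 False mz 0.03 [1.7 2.9 4.2]
0.45 False mz 0.022 [1.4 3.8 3.9]
0.475 False mz 0.009 [1.4 3.2 4.7]
0.5 False mz 0.035 [0.9 3.2 4.9]
0.525 False mz 0.004 [1.1 2.9 4.8]
0.55 False mz 0.022 [1.  2.2 5.1]
0.575 False mz -0.012 [2.  3.9 5. ]
0.6 False mz 0.019 [2.2 4.  5.4]
0.625 False mz 0.033 [1.3 3.8 5.4]
0.65 False mz 0.023 [2.1 3.  5.6]
0.675 False mz 0.019 [2.1 3.4 5.8]
0.7 False mz -0.007 [2.1 3.6 5.9]
0.725 False mz 0.009 [2. 4. 6.]
0.75 False mz -0.022 [2.4 4.  5.1]
0.775 False mz 0.007 [2.9 3.5 5.6]
0.8 False mz 0.008 [2.5 2.4 4.5]
0.825 False mz 0.056 [2.6 3.4 3.6]
0.85 False mz 0.065 [3.8 4.2 3.9]
0.875 False mz 0.065 [2.8 4.3 4. ]
0.9 False mz 0.102 [5.  4.1 2.6]
re 0.108
t 23.52 p [ 540.55 -165.53  101.88] yaw 2.1619 F [4.33 3.98 3.98] M [ 1.095 -1.228  0.138] w 9.93
```

```bash
python3 - <<'E'
from turn import *
b=np.pi-.081
ctrl.servo_line(P,speed=60,ori=Q(b-.915),force_limit=12); print(mz(8)); ctrl.wait(.2); st(); wcam("w8")
E
```

```text
0.12593618485069757
t 24.04 p [ 540.74 -165.44  101.91] yaw 2.1471 F [4.66 5.32 3.09] M [ 1.128 -1.253  0.12 ] w 9.62
```

View pics/w8.png

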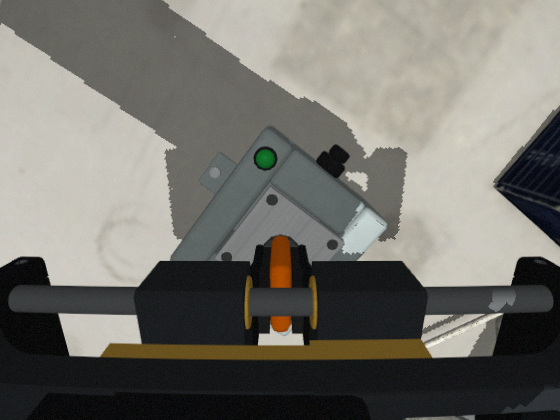

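```bash
python3 - <<'E'
from turn import *
b=np.pi-.081
for d in list(np.arange(.8,.0,-.1))+[0,-.03,-.06,-.085]:
    r=ctrl.servo_line(P,speed=60,ori=Q(b-d),force_limit=12); m=mz(4)
    print(round(d,3),r,"yaw",round(b-yaw(),3),"mz",round(m,3),np.round(T.read_wrist_force(),1),np.round(T.read_position(),2))
    if r or m<-.16: break
ctrl.wait(.2); st()
E
```

```text
0.8 False yaw 0.8 mz 0.095 [2.9 2.4 4.4] [ 539.61 -166.38  101.89]
0.7 False yaw 0.7 mz 0.036 [2.4 2.9 5.7] [ 539.04 -166.77  101.84]
0.6 False yaw 0.6 mz 0.047 [0.7 2.  6.5] [ 538.61 -166.9   101.82]
0.5 False yaw 0.501 mz 0.034 [-1.3  2.4  8.3] [ 538.2  -166.98  101.82]
0.4 False yaw 0.4 mz 0.017 [-1.4  2.8  9. ] [ 537.93 -166.99  101.81]
0.3 False yaw 0.301 mz -0.012 [-1.8  2.1  9.1] [ 537.9  -167.05  101.79]
0.2 False yaw 0.201 mz 0.02 [-2.   2.   8.9] [ 537.9  -167.15  101.8 ]
0.1 False yaw 0.101 mz 0.004 [-1.6  1.5  9. ] [ 537.91 -167.24  101.81]
0 False yaw 0.001 mz 0.009 [-0.8  2.4  9.2] [ 537.93 -167.31  101.81]
-0.03 False yaw -0.029 mz -0.059 [-2.3  1.6  8.8] [ 537.89 -167.33  101.79]
-0.06 False yaw -0.059 mz -0.059 [-1.8  2.4  8.4] [ 537.91 -167.37  101.79]
-0.085 False yaw 6.199 mz -0.05 [-1.8  1.   8.8] [ 537.95 -167.37  101.78]
t 27.71 p [ 537.94 -167.41  101.8 ] yaw -3.1385 F [-2.51  2.31  9.36] M [ 0.532  0.272 -0.017] w 9.71
```

```bash
python3 - <<'E'
from turn import *
b=np.pi-.081
ctrl.servo_line(P,speed=60,ori=Q(b+.01),force_limit=12); st()
P2=[539.45,-166.07,103]
print(ctrl.servo_line(P2,speed=20,force_limit=12)); ctrl.wait(.1); st()
print(ctrl.servo_line([539.45,-166.07,110],speed=20,force_limit=8)); st()
E
```

```text
t 27.96 p [ 538.23 -167.2   101.81] yaw 3.0697 F [-0.92  1.52  8.79] M [ 0.557  0.063 -0.011] w 9.4
False
t 28.31 p [ 538.02 -167.06  102.01] yaw 3.0699 F [-0.53  0.07 -1.56] M [ 0.076 -0.111 -0.047] w 9.56
False
t 28.81 p [ 539.53 -166.05  110.18] yaw 3.0707 F [ 0.28 -0.12 -1.59] M [ 0.087 -0.107 -0.004] w 9.82
```

```bash
python3 - <<'E'
from turn import *
b=np.pi-.081
print(ctrl.servo_line([539.45,-166.07,160],speed=50,force_limit=8)); st()
wcam("w9")
ctrl.goto([491.1,149.0,150],Q(np.pi+.382)); ctrl.servo_line([491.1,149.0,104],speed=80,force_limit=6); ctrl.wait(.2); st(); wcam("w10")
E
```

```text
False
t 29.96 p [ 539.16 -166.04  159.62] yaw 3.0706 F [ 0.98 -0.04 -1.06] M [ 0.058 -0.184 -0.018] w 9.83
t 32.15 p [491.44 149.16 104.48] yaw -2.7597 F [-0.04  1.01 -1.11] M [ 0.168 -0.125 -0.019] w 9.34
```

View pics/w9.png

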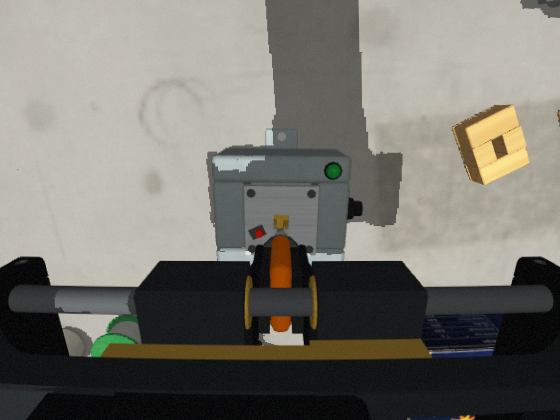

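View pics/w10.png

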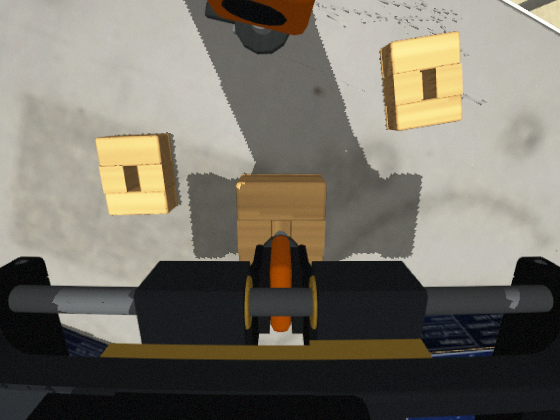

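```bash
python3 - <<'E'
from turn import *
print(ctrl.servo_line([491.3,149.1,69.5],speed=40,force_limit=4)); ctrl.wait(.1); st()
E
```

```text
True
t 33.12 p [490.86 148.93  69.94] yaw -2.7595 F [-0.41  0.56  5.27] M [0.032 0.026 0.047] w 9.93
```

```bash
python3 - <<'E'
from turn import *
ctrl.open_jaws(); st()
p=T.read_position(); ctrl.servo_line([p[0],p[1],190],speed=100); ctrl.goto([494,147,190],Q(np.pi+.39)); look("w11",[("key_bow",69),("key_flag",38),("holder_slot",34)])
ctrl.goto([494,147,190],Q(np.pi+.39-1.2)); look("w12",[("key_bow",69),("key_flag",38),("holder_slot",34)])
for n in ("scene","top"): cv2.imwrite(f"pics/{n}1.png",read_camera(n)["color"])
a,b=[cv2.resize(cv2.imread(f"pics/{n}.png")[150:250,240:335],None,fx=4.2,fy=4.2,interpolation=cv2.INTER_CUBIC) for n in ("w11","w12")]
cv2.imwrite("pics/z6.png",np.hstack([a,b]))
E
sed -i 's/"w3"/"w11"/g;s/"w4"/"w12"/g' fit.py; python3 fit.py
```

```text
t 34.52 p [490.18 148.44  69.27] yaw -2.7596 F [ 0.44 -0.53 -0.3 ] M [ 0.097 -0.145 -0.004] w 86.89
t 36.12 p [494.13 146.79 189.65] yaw -2.7519 F [-0.05  0.15 -0.23] M [ 0.111 -0.091 -0.008] w 86.85
key_bow [([283.2, 206.0], 0.79, [488.9, 147.2, 69.0]), ([268.3, 37.5], 0.72, [368.8, 85.2, 69.0])]
key_flag [([235.0, 37.1], 0.94, [373.3, 55.0, 38.0]), ([279.4, 222.8], 0.85, [514.6, 154.0, 38.0]), ([281.0, 199.4], 0.68, [491.6, 146.3, 38.0])]
holder_slot [([173.3, 156.0], 0.92, [491.9, 35.0, 34.0]), ([388.7, 85.9], 0.69, [357.3, 196.4, 34.0])]
t 37.33 p [493.92 147.12 189.99] yaw 2.333 F [ 0.77  0.46 -0.23] M [ 0.049 -0.08   0.056] w 86.97
key_bow [([117.3, 167.4], 0.75, [365.0, 77.7, 69.0]), ([283.0, 205.3], 0.73, [491.9, 151.7, 69.0])]
key_flag [([127.0, 183.6], 0.72, [372.9, 56.3, 38.0]), ([298.2, 205.9], 0.67, [509.5, 155.3, 38.0])]
holder_slot [([206.3, 268.8], 0.76, [488.6, 37.3, 34.0]), ([278.9, 196.9], 0.65, [490.2, 148.1, 34.0]), ([216.1, 57.0], 0.6, [362.0, 202.2, 34.0])]
w11 544 583
w12 716 839
('w11',) [4.91695e+02 1.48994e+02 3.85000e-01] 72.71535889952682
('w12',) [4.90233e+02 1.48894e+02 3.92000e-01] 154.4633988475743
('w11', 'w12') [4.9078e+02 1.4855e+02 3.6700e-01] 229.70965706373488
```

View pics/z6.png

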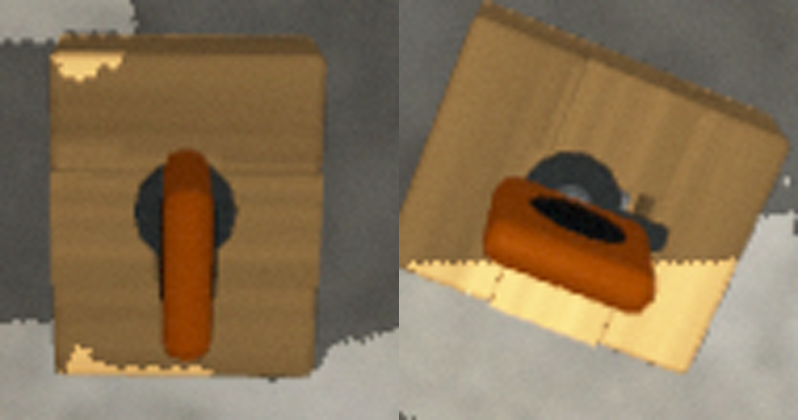

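View pics/scene1.png

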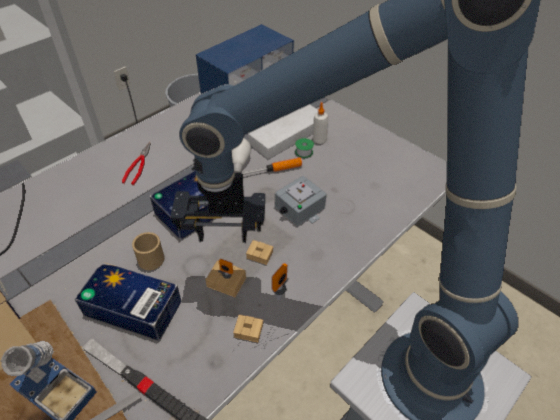

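```bash
python3 - <<'E'
from turn import *
ctrl.goto([543,-163,190],Q(np.pi-.07)); st(); wcam("w13")
cv2.imwrite("pics/z7.png",np.hstack([cv2.resize(cv2.imread(f"pics/{n}.png")[165:245,235:325],None,fx=4.4,fy=4.4,interpolation=cv2.INTER_CUBIC) for n in ("w1","w13")]))
E
```

```text
t 38.88 p [ 543.2  -161.51  190.12] yaw 3.073 F [ 0.62 -0.39  0.2 ] M [ 0.108 -0.138 -0.075] w 87.14
```

View pics/z7.png

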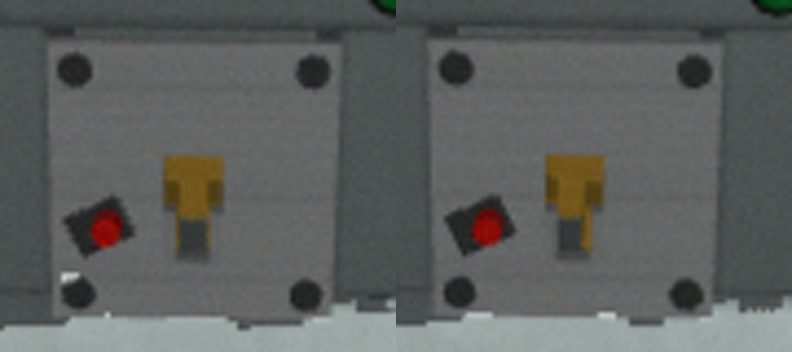

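```bash
python3 - <<'E'
from turn import *
ticket.close_job(); st()
E
```

```text
the job is handed in; nothing more can be done
the job is handed in; nothing more can be done
```

I ran the whole switch reset and handed the job in at about 39 s of the 72 s; no verdict is reported.

- **Insertion:** The key went in on the first try. It seated at about 5 N (tool z 101.9 mm against 102 mm expected).
- **Turn to the stop:** Turned clockwise, it met the stop pin at about 0.82 rad. I pressed to 0.915 rad, where the torque was about 0.1 N m over turning. The change in side force, about 3 N, pointed in the direction a push from the pin would.
- **Turn back and withdrawal:** I turned the key back to 0.085 rad past straight, then to straight, and it pulled out without resistance. The wrist force stayed under about 10 N each time I read it in the lock, well below the 30 N limit.
- **Return to holder:** The key's collar touched down at the same height as when I picked it up, and I let go. Two wrist views show it upright and within about 1 mm of where it stood before.
- **Bystanders:** They looked unmoved in the last scene picture. I judged this by eye and did not measure it.

**Lock core not quite at zero:** In the last picture the core sits slightly clockwise of home, an estimated 0.1 rad. That is below the 0.2 rad limit. During the turn back, compliance moved the tool about 1.5 mm sideways, with low forces.

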